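# Load, clamp and vent the vial shaker

### The job

Raise the clear cover of the vial shaker to upright (no further, a glass cylinder stands close behind it), turn the cam lever back so that the clamp is slack, and stand every amber vial from the white sheet upright in a pocket of its own. Then turn the cam lever until the cam's high point bears squarely on the sprung clamp bar, so that the vials are gripped, and last lower the cover to its vent position, 30 degrees open. Leave the other things on the bench where they are.

Things in the scene. Friction and masses are not known exactly. Their poses are not given: they have to be found in the camera images.
- shaker: The vial shaker, a cream bench instrument fixed to the bench: housing 270 deep (x from -140 to +130), 350 wide, 75 high. Origin at bench level; x points from its front (robot side, with the cam lever) to its back, y to its left. On the rear half of its flat top (the deck, 75 mm up) stands a white tub: walls 4 thick, 40 high, x from -22 to +122, y from -166 to +166, under the clear cover.
- cover (a joint): Angle of the clear plastic cover on its stiff hinge, rad: 0 closed, 1.57 upright, 2.1 at its stop. It stays at whatever angle it is left (about 4 N at the handle moves it). It is 144 long (front to back), 338 wide, 28 deep.
- cover_hinge (a point): Middle of the cover's hinge line, at the top of the tub's back wall, 115 mm above the bench; the line runs along the shaker's y.
- cover_handle (a point): Middle of the cover's handle: a black round bar, 12 in diameter, 130 long along the shaker's y, standing 36 mm (bar centre) clear in front of the cover's front wall, on two end brackets 120 apart. 179 in front of the hinge line and 14 mm above it when closed; it moves with the cover.
- cam_lever (a joint): Angle of the cam lever about its upright axis, rad, growing clockwise seen from above. 0: lever to the shaker's right (-y), cam's low point, clamp slack (enough so within 0.5). 1.57: lever to the front. 3.14: lever to the left (+y), cam's high point on the clamp bar, pushed back 12 mm. It can run past, stops at -0.25 and 3.7; friction holds it anywhere; up to about 12 N at the grip turns it.
- cam_axis (a point): The cam's upright axis where it meets the deck (75 mm above the bench). The cam is a steel disc 44 in diameter, 12 thick, set 6 mm off this axis, with a red dot on top at its high point, 28 mm from the axis; a red lever 14 wide lies on it, 16 to 24 mm above the deck.
- lever_knob (a point): Place to grip the cam lever: on the black upright round grip (13 in diameter, from 26 to 72 mm above the deck, free to revolve about its own axis) at the lever's end, 50 mm from the cam axis; this point is 55 mm above the deck.
- clamp_bar: The sprung follower: steel plate behind the cam, push rod through the tub's front wall, and aluminium bar across the tub carrying four orange sprung pads (36 wide, tops 20 mm above the deck), one to a pocket. A spring keeps it against the cam. Its own origin coincides with the shaker's when slack.
- pocket1 (a point): Centre of the floor of pocket 1 of 4 (72 mm apart along the shaker's y, pocket 1 at its right), on the deck, 75 mm above the bench. With the clamp slack a pocket is 46 mm (x, pad to back rail) by 46 mm (y, between grey dividers); dividers are 20 high, the back rail 22. Clamped, the pad pushes a 38 mm vial back against the rail, where it stands 4 mm behind this point.
- pocket2 (a point): Centre of the floor of pocket 2 of 4 (72 mm apart along the shaker's y, pocket 1 at its right), on the deck, 75 mm above the bench. With the clamp slack a pocket is 46 mm (x, pad to back rail) by 46 mm (y, between grey dividers); dividers are 20 high, the back rail 22. Clamped, the pad pushes a 38 mm vial back against the rail, where it stands 4 mm behind this point.
- pocket3 (a point): Centre of the floor of pocket 3 of 4 (72 mm apart along the shaker's y, pocket 1 at its right), on the deck, 75 mm above the bench. With the clamp slack a pocket is 46 mm (x, pad to back rail) by 46 mm (y, between grey dividers); dividers are 20 high, the back rail 22. Clamped, the pad pushes a 38 mm vial back against the rail, where it stands 4 mm behind this point.
- pocket4 (a point): Centre of the floor of pocket 4 of 4 (72 mm apart along the shaker's y, pocket 1 at its right), on the deck, 75 mm above the bench. With the clamp slack a pocket is 46 mm (x, pad to back rail) by 46 mm (y, between grey dividers); dividers are 20 high, the back rail 22. Clamped, the pad pushes a 38 mm vial back against the rail, where it stands 4 mm behind this point.
- vial1_mid (a point): Centre, half-way up (29 mm above its foot), of amber glass vial 1, squat and wide-mouthed: 38 in diameter, 58 tall with its white cap (cap 35 in diameter, the top 14 mm), 60 to 130 g, weight low; z is its long axis. Two to four vials are present, standing on the white sheet on the bench.
- vial2_mid (a point): Centre, half-way up (29 mm above its foot), of amber glass vial 2, squat and wide-mouthed: 38 in diameter, 58 tall with its white cap (cap 35 in diameter, the top 14 mm), 60 to 130 g, weight low; z is its long axis. Two to four vials are present, standing on the white sheet on the bench.
- vial3_mid (a point): Centre, half-way up (29 mm above its foot), of amber glass vial 3, squat and wide-mouthed: 38 in diameter, 58 tall with its white cap (cap 35 in diameter, the top 14 mm), 60 to 130 g, weight low; z is its long axis. Two to four vials are present, standing on the white sheet on the bench.
- vial4_mid (a point): Centre, half-way up (29 mm above its foot), of amber glass vial 4, squat and wide-mouthed: 38 in diameter, 58 tall with its white cap (cap 35 in diameter, the top 14 mm), 60 to 130 g, weight low; z is its long axis. Two to four vials are present, standing on the white sheet on the bench.
- jar: Bystander: small white jar with a blue lid, 44 in diameter, 50 tall, among the vials. Origin at the centre of its underside.
- beaker: Bystander: small glass beaker, 42 in diameter, 55 tall, left of the shaker. Origin at the centre of its underside.
- cylinder: Bystander: tall glass measuring cylinder, 44 in diameter (foot 76), 250 tall, close behind the shaker: the cover would strike it some 15 degrees past upright. Origin at the centre of its underside.
- reagent1: Bystander: amber reagent bottle with a black cap, 72 in diameter, 150 tall. Origin at the centre of its underside.
- reagent2: Bystander: second amber reagent bottle, as the first. Origin at the centre of its underside.
- spatula: Bystander: steel spatula rod, 180 long, 12 wide, lying on the bench. Origin at the centre of its underside.
- cam_high_point (a point): The high point on the rim of the cam disc, 28 mm from the cam axis, 10 mm above the deck.
Things that resemble listed ones, but are neither listed nor needed, are in the scene too. What is shaped like the part that bears vial1_mid but black or pink is not meant. Leave any brown or pink look-alike of the part that bears vial4_mid alone.

How it is judged:
By the outcome, as a careful person would: the job done as asked, in the order asked, and still so for the second after the job is handed in, with the robot touching nothing.
Of vial1, vial2, vial3, vial4 only 2 to 4 are there at a start; the rules pass over those that are not, and their reading is None.
At some moment in a run one of vial1, vial2, vial3, vial4 may be knocked a few centimetres aside while the robot is not near it.
It also fails if it takes over 210 s, if anything falls off the work surface, if the arm or the gripper's body presses on something with over 40 N, if the wrist force passes 120 N, or if a joint passes its speed limit or range.

### The arm

A 6-joint arm with a two-finger parallel gripper is mounted at the origin on the work surface. World frame = base frame: x ahead of the robot, y to its left, z up, the work surface at z = 0. Lengths are in mm, angles in rad, forces in N, time in s.
With the tool pointing down it reaches from about 350 to 875 mm from the base axis. Payload 4.2 kg.
Tool frame: the origin (TCP) lies on the centre line of the jaws, within the pads' length; the fingertips stand 11 mm ahead of it and the grasp point (between the pads) lies 8 mm behind it (bot.tip_reach is the distance from the TCP to the fingertips, in mm); z points along the fingers, y is the line along which they close (so a half turn about z gives the same grasp; the last joint's range is limited). The gripper opens to 87 mm and grips with 3 to 60 N. Pads are 19 mm wide; open, the fingers measure 117 mm over their backs; the gripper's body (75 mm by 190 mm) begins 51 mm behind the grasp point.
Start: joints at [-1.021, 0.385, 0.008, 0, -1.194, -0.259], TCP at [179.215, -598.733, 204.35] pointing down, gripper open.
Joint ranges: [-3.14, 3.14], [-1.21, 2.06], [-1.07, 1.41], [-3.16, 2.05], [-2.99, -0.16], [-3.1, 3.1]. Speed limits (rad/s): [2.79, 2.79, 3.14, 3.14, 3.14, 3.14].

### API

Orientations are given as [roll, pitch, yaw] about the fixed x, y, z axes, in that order (R = Rz(yaw) Ry(pitch) Rx(roll)).
In Python, from workcell import bot gives the robot as it stands. The module is installed in compiled form; this text tells all that it offers. Calls block until the motion is done:
- bot.move_pose(position, orientation): joint-space move of the TCP to a pose.
- bot.move_straight(position, velocity=150, rot=None, max_force=None): straight line of the TCP; rot=None keeps the orientation; velocity is the mean speed in mm/s. With max_force (N) it stops when the force on the tool has changed by that much, and returns True; else False.
- bot.move_j(angles): joint-space move.
- bot.grip(opening): finger opening in mm; the grip force is fixed at half the most; returns when the fingers have stopped.
- bot.hold(seconds).
- bot.ik(position, orientation): joint angles nearest the present ones, or None.
- bot.snapshot(name): name is "side" or "top" or "wrist"; returns the picture (384x512x3 uint8, red, green, blue); there is no depth.
- bot.camera_params(name): a dict with "fx", "fy", "cx", "cy" (pixels), "D" ([k1, k2, p1, p2, k3] as OpenCV has them; the pictures are not rectified), "view" (4x4, takes a point from world to camera coordinates). Camera axes: x right, y down, z forward; pixel columns grow to the right and rows downward; lengths in mm; the calibration is good to about 2 mm. A picture is of the moment at which its call begins: read the wrist's pose just before it. camera_params takes no time and is no camera call; for the wrist camera it gives the pose at the moment of the call.
A pose or a line that the arm cannot do raises bot.IKError and nothing moves.
- bot.finish_job(): hands the job in; it is judged then, once.
Trained networks look in the newest picture that a camera, given by its name, has taken for a name from the list of things; names that differ only in an ending like _2 or _b are one class to them, and where a whole thing is asked for, a point or a joint stands for the part that bears it (a point fixed in the world has none). Each returns a list of dicts, best first, with "conf" (0 to 1); they miss things now and then, are a little off and sometimes report something else, mostly with a low value. They report only what shows in the picture. A call takes as long as a camera call. They do not tell look-alikes from the thing itself.
- bot.cut_out(label, camera): "mask" (384x512 bool, what is visible of it) and "xy" ([column, row] in pixels, amid what is visible of it).
Readings, each from a call of its own:
- bot.read_t(): time.
- bot.read_joint_positions(): joint angles.
- bot.read_qvel(): joint speeds.
- bot.read_tau(): joint torques, N m.
- bot.read_ee_pos(): TCP position.
- bot.read_eef_rot(): TCP orientation.
- bot.read_force(): force on the tool from outside, world axes, zero at the start.
- bot.read_moment(): the same for the moment, N m.
- bot.read_width(): finger opening in mm.
- bot.read_finger_force(): force on a finger pad.
Only numpy, scipy, OpenCV 4.12 (cv2) and the standard library are available. Lean on these libraries where they do the work, as an engineer would, in place of code of your own. Each camera call takes 0.05 s, during which the arm holds its last target. There are 200 camera calls.

## Working session

There is one attempt and no reset: what is moved stays moved. The work goes in short steps, each a Python script; the robot and the scene stay as the last script left them, time stands still between calls to the robot, and variables do not carry over. Pictures are saved under pics/ and viewed, at most 14 in all, crops included, and the job is handed in when it is done.

```bash
mkdir -p pics; ls
cat > h.py <<'E'
import numpy as np, cv2
from workcell import bot
def cam(n):
    c=bot.camera_params(n); K=np.array([[c['fx'],0,c['cx']],[0,c['fy'],c['cy']],[0,0,1.]]); return K,np.array(c['D'],float),np.array(c['view'],float)
def snap(n,f=None):
    p=cam(n); im=bot.snapshot(n)
    if f: cv2.imwrite(f'pics/{f}.png',im[:,:,::-1])
    return im,p
def topl(p,uv,z):
    K,D,V=p; uv=np.atleast_2d(np.array(uv,float))
    r=cv2.undistortPoints(uv[:,None],K,D)[:,0]; r=np.c_[r,np.ones(len(r))]@V[:3,:3]
    o=-V[:3,:3].T@V[:3,3]; return o+r*((z-o[2])/r[:,2])[:,None]
def proj(p,X):
    K,D,V=p; return cv2.projectPoints(np.atleast_2d(np.array(X,float)),cv2.Rodrigues(V[:3,:3])[0],V[:3,3],K,D)[0][:,0]
E
python3 - <<'E'
from h import *
a,p=snap('top','top0'); b,q=snap('side','side0')
for n,P in(('top',p),('side',q)):
    V=P[2]; print(n,P[0][0,0],(-V[:3,:3].T@V[:3,3]).round(), V[2,:3].round(2))
    for l in ['shaker','cover','cover_handle','cam_lever','lever_knob','vial1_mid','jar','cylinder','clamp_bar','cam_high_point','pocket1','cover_hinge']:
        try:
            for d in bot.cut_out(l,n): print(n,l,round(d['conf'],2),np.round(d['xy']),d['mask'].sum())
        except Exception as e: print(l,e)
E
```

```text
pics
top 374.6573755800621 [ 486.   56. 1269.] [ 0.04  0.   -1.  ]
top shaker 0.74 [245. 181.] 9603
top cover 0.83 [239. 164.] 5681
top cover_handle 0.25 [346. 212.] 128
top cam_lever 0.73 [241. 208.] 199
top cam_lever 0.32 [241. 180.] 9642
top lever_knob 0.66 [240. 209.] 174
top vial1_mid 0.65 [346. 212.] 112
top jar 0.5 [367. 212.] 186
top cylinder 0.56 [224. 115.] 635
top cam_high_point 0.61 [369. 166.] 141
top pocket1 0.66 [243. 182.] 9574
top cover_hinge 0.55 [243. 185.] 9609
top cover_hinge 0.28 [221. 117.] 644
top cover_hinge 0.25 [368. 215.] 172
side 351.55637991166924 [  10. -464.  741.] [ 0.54  0.53 -0.65]
side shaker 0.76 [243. 199.] 9798
side cover 0.57 [255. 173.] 3056
side cover_handle 0.67 [236. 193.] 67
side cover_handle 0.57 [255. 172.] 3095
side cam_lever 0.63 [221. 193.] 211
side lever_knob 0.79 [223. 194.] 297
side lever_knob 0.71 [246. 198.] 10144
side vial1_mid 0.78 [259. 303.] 445
side vial1_mid 0.6 [317. 287.] 432
side vial1_mid 0.6 [338. 277.] 431
side jar 0.94 [343. 313.] 501
side clamp_bar 0.51 [235. 190.] 31
side clamp_bar 0.38 [246. 197.] 10020
side cam_high_point 0.5 [215. 196.] 311
side pocket1 0.69 [244. 197.] 9889
side pocket1 0.51 [319. 286.] 408
side cover_hinge 0.78 [244. 194.] 10028
```

Run:
```python
import cv2
for n in('top0','side0'):
    i=cv2.imread(f'pics/{n}.png'); cv2.imwrite(f'pics/{n}b.png',cv2.resize(i[60:360] if n=='top0' else i[60:384],None,fx=1.56,fy=1.56,interpolation=cv2.INTER_CUBIC))
```

```text
(no output)
```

View pics/top0b.png

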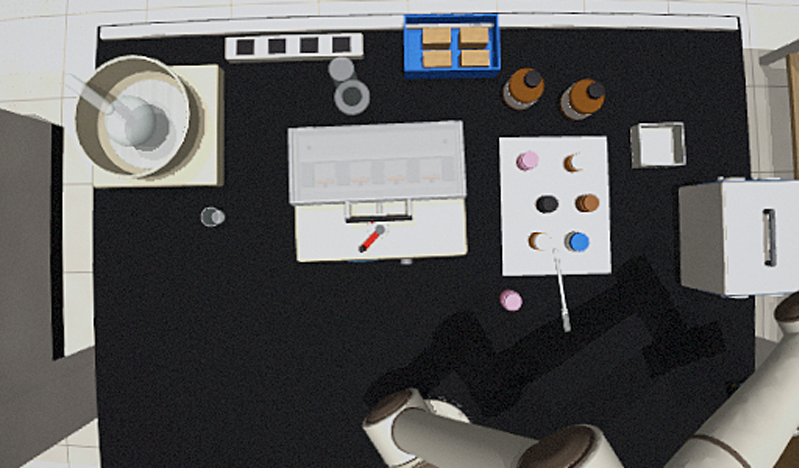

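View pics/side0b.png

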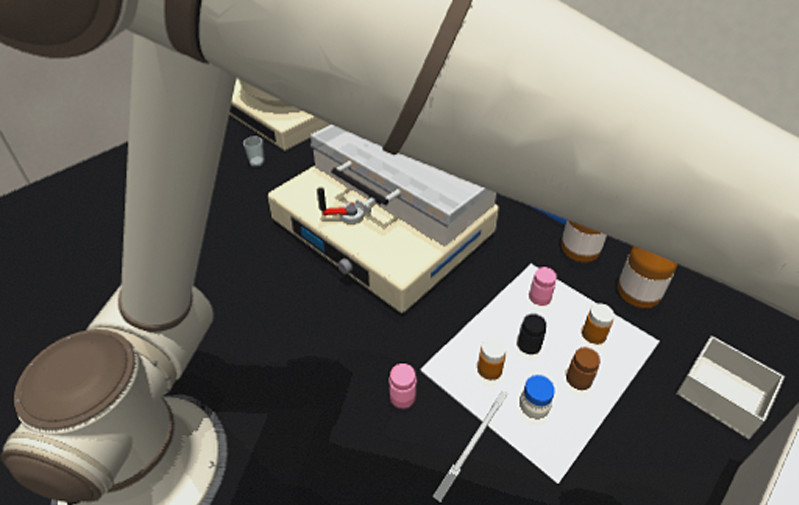

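The top crop shows the shaker at (380,190) and the sheet at (555,205), with the spatula at (562,290). The lever runs from the cam at (378,230) to front-left (363,247), about 2.3 rad. Vial candidates on the sheet in the top crop:
- **Pink:** (528,160)
- **Amber, white cap:** (572,162)
- **Black:** (546,204)
- **All brown:** (588,203)
- **Amber, white cap:** (540,241)
- **Pink, off the sheet:** (511,300)

Only the two with white caps fit the description. I'll confirm that with a closer wrist view.

Run:
```python
from h import *
p=cam('top')
f=lambda x,y:(x/1.56,60+y/1.56)
print('vials',topl(p,[f(572,160),f(540,241)],52).round())
print('jar/black/brown',topl(p,[f(577,241),f(546,204),f(588,203)],50).round())
print('housing front corners',topl(p,[f(297,262),f(467,254),],75).round())
print('tub',topl(p,[f(290,127),f(463,121)],115).round())
print('cam',topl(p,[f(378,231)],90).round(),'sheet',topl(p,[f(500,137),f(607,136),f(610,273),f(502,275)],0).round())
print('cyl',topl(p,[f(352,97),f(342,69)],0).round(), 'spat', topl(p,[f(557,250),f(567,328)],0).round())
w=bot.camera_params('wrist'); V=w['view']; e=bot.read_ee_pos(); print(e,bot.read_eef_rot(),(-V[:3,:3].T@V[:3,3]).round(),V[2,:3].round(2),w['fx'])
for pos in([480,-60,420],[520,-150,420],[470,-300,350]):
  for y in (0,1.57,-1.57,3.14):
    print(pos,y,bot.ik(pos,[3.1416,0,y]) is not None)
```

```text
vials [[ 606. -311.   52.]
 [ 437. -237.   52.]]
jar/black/brown [[ 435. -317.   50.]
 [ 514. -253.   50.]
 [ 515. -343.   50.]]
housing front corners [[404. 267.  75.]
 [415. -81.  75.]]
tub [[676. 271. 115.]
 [681. -74. 115.]]
cam [[465.  99.  90.]] sheet [[ 664. -168.    0.]
 [ 664. -408.    0.]
 [ 361. -405.    0.]
 [ 363. -165.    0.]]
cyl [[758. 155.   0.]
 [821. 177.   0.]] spat [[ 414. -287.    0.]
 [ 243. -306.    0.]]
[ 179.19860333 -598.72551308  204.33988688] [ 3.14155258e+00 -3.86356986e-05 -2.85078300e+00] [ 114. -619.  385.] [ 0.24  0.07 -0.97] 265.2528282833282
[480, -60, 420] 0 True
[480, -60, 420] 1.57 True
[480, -60, 420] -1.57 True
[480, -60, 420] 3.14 True
[520, -150, 420] 0 True
[520, -150, 420] 1.57 False
[520, -150, 420] -1.57 True
[520, -150, 420] 3.14 True
[470, -300, 350] 0 True
[470, -300, 350] 1.57 True
[470, -300, 350] -1.57 True
[470, -300, 350] 3.14 True
```

Run:
```python
from h import *
bot.move_pose([470,-270,300],[3.1416,0,-2.85]); a,p=snap('wrist','w_sheet'); np.save('p1.npy',np.array(p,dtype=object),allow_pickle=True)
for d in bot.cut_out('vial1_mid','wrist'): print('v',round(d['conf'],2),d['xy'].round() if hasattr(d['xy'],'round') else d['xy'],d['mask'].sum())
bot.move_pose([440,100,330],[3.1416,0,3.14159]); b,q=snap('wrist','w_shak'); np.save('p2.npy',np.array(q,dtype=object),allow_pickle=True)
print(bot.read_joint_positions(),bot.read_t())
for l in ['cover_handle','lever_knob','cam_lever','cam_high_point','cover','clamp_bar','vial1_mid']:
    for d in bot.cut_out(l,'wrist'): print(l,round(d['conf'],2),np.round(d['xy']),d['mask'].sum())
cv2.imwrite('pics/w_sheet2.png',cv2.resize(a[:,:,::-1],None,fx=1.56,fy=1.56)); cv2.imwrite('pics/w_shak2.png',cv2.resize(b[:,:,::-1],None,fx=1.56,fy=1.56))
```

```text
v 0.77 [338.8, 84.9] 667
v 0.74 [272.7, 152.1] 472
v 0.74 [253.0, 189.0] 507
[ 5.83882679e-01  1.13229302e-02 -1.57717326e-01  1.22755438e-04
 -1.40214354e+00 -2.15591903e+00] 4.4917
cover_handle 0.93 [247. 268.] 7146
lever_knob 0.82 [259. 182.] 788
cam_lever 0.7 [260. 179.] 746
cam_high_point 0.62 [256. 177.] 835
cover 0.79 [249. 263.] 7493
cover 0.36 [254. 197.] 22964
cover 0.23 [251. 202.] 95
clamp_bar 0.23 [249. 194.] 22710
vial1_mid 0.85 [ 70. 161.] 725
vial1_mid 0.8 [ 71. 199.] 662
vial1_mid 0.67 [96. 89.] 730
vial1_mid 0.51 [260. 179.] 776
```

View pics/w_sheet2.png

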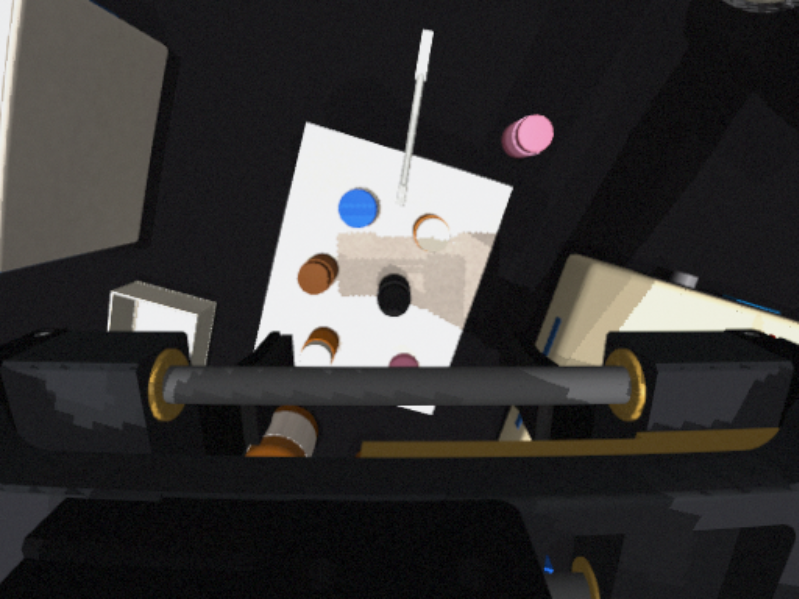

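View pics/w_shak2.png

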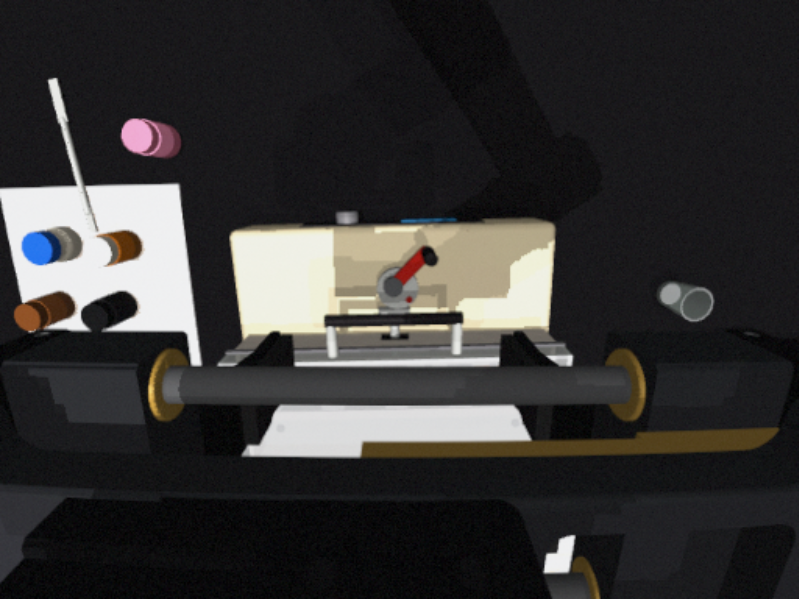

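The wrist view of the sheet shows white-capped amber vials at (432,233) and (320,352). The brown-capped vial at (318,273), the black one at (394,295) and the pink ones are look-alikes. In the shaker view the handle bar runs (325,320)–(463,317), the knob top is at (430,257), the pivot at (393,287) and the red dot at (409,299).

Run:
```python
from h import *
i=cv2.imread('pics/side0.png')[220:340,250:440]; cv2.imwrite('pics/crop1.png',cv2.resize(i,None,fx=4,fy=4,interpolation=cv2.INTER_CUBIC))
q=tuple(np.load('p2.npy',allow_pickle=True)); p1=tuple(np.load('p1.npy',allow_pickle=True)); s=1.5625
b=cv2.imread('pics/w_shak.png')[:,:,::-1].astype(int)
# bar: dark pixels in window
g=b.sum(2); 
H=topl(q,np.array([[325,320],[463,317]])/s,133); print('bar',H.round(1),np.linalg.norm(H[0]-H[1]))
F=topl(q,np.array([[232,230],[554,222]])/s,75); print('front',F.round(1),np.linalg.norm(F[0]-F[1]))
print('knob',topl(q,np.array([[430,257]])/s,147).round(1),'pivot',topl(q,np.array([[393,287]])/s,99).round(1),'dot',topl(q,np.array([[409,299]])/s,87).round(1))
print('vial caps',topl(p1,np.array([[432,234]])/s,56).round(1),topl(p1,np.array([[318,355]])/s,56).round(1))
```

```text
bar [[495.7  29.6 133. ]
 [492.9 162.  133. ]] 132.35657779497842
front [[415.  -75.2  75. ]
 [407.3 263.6  75. ]] 338.94784124862696
knob [[432.5 128.2 147. ]] pivot [[471.4  94.7  99. ]] dot [[487.5 111.5  87. ]]
vial caps [[ 438.8 -243.1   56. ]] [[ 601.3 -323.1   56. ]]
```

View pics/crop1.png

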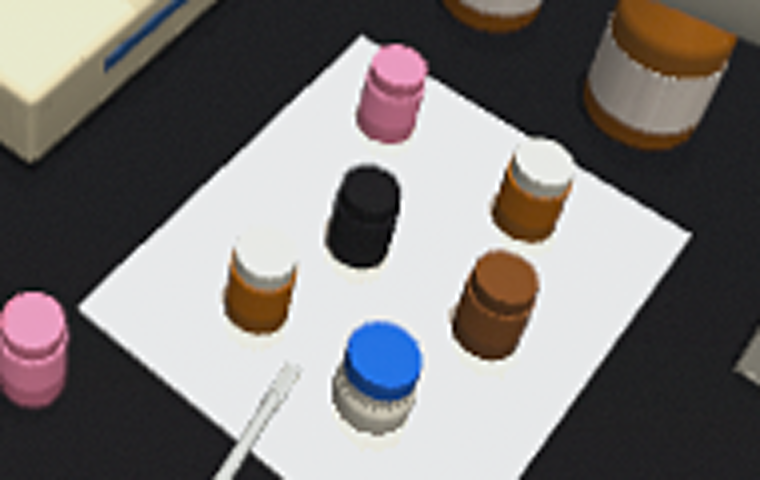

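Confirmed: the two white-capped amber vials are at (540,190) and (262,280) in the crop. Next I grip the handle and raise the cover.

```bash
cat >> h.py <<'E'
YAW=0.022; c,s_=np.cos(YAW),np.sin(YAW); RX=np.array([c,s_,0]); RY=np.array([-s_,c,0]); Z=np.array([0,0,1.])
def handle(th,hinge):  # bar centre at cover angle
    u=179*np.cos(th)-14*np.sin(th)*-1*-1; 
    return hinge+RX*(-179*np.cos(th)+14*np.sin(th))+Z*(179*np.sin(th)+14*np.cos(th))
E
python3 - <<'E'
from h import *
bar=np.array([494.3,95.8,129.]); hinge=bar+RX*179-Z*14
for y in(np.pi/2,-np.pi/2):
    r=[3.1416,0,y+YAW]
    print(y,[bot.ik(list(handle(t,hinge)-Z*6),r) for t in(0,.8,1.57)])
j=bot.read_joint_positions()
E
```

```text
1.5707963267948966 [array([ 5.14398723e-01,  2.58802020e-01, -4.02435120e-01, -4.40038789e-06,
       -9.09565661e-01,  2.64919663e+00]), array([ 4.57999507e-01,  2.58470012e-01, -6.70996328e-02, -3.27451890e-06,
       -1.24523334e+00,  2.70559419e+00]), array([ 3.76804655e-01,  4.72335667e-01,  3.51189609e-01, -2.57103729e-06,
       -1.44965716e+00,  2.78678831e+00])]
-1.5707963267948966 [array([ 5.14403446e-01,  2.58794491e-01, -4.02449252e-01,  4.40049358e-06,
       -9.09546110e-01, -4.92406149e-01]), array([ 4.58003210e-01,  2.58461749e-01, -6.71133627e-02,  3.27456570e-06,
       -1.24521456e+00, -4.36004257e-01]), array([ 3.76807107e-01,  4.72326562e-01,  3.51172967e-01,  2.57106098e-06,
       -1.44963584e+00, -3.54807418e-01])]
```

Run:
```python
from h import *
bar=np.array([494.3,95.8,129.]); r=[3.1416,0,-np.pi/2+YAW]
bot.grip(28)
bot.move_pose(list(bar+Z*70),r)
print(bot.move_straight(list(bar-Z*6),100,max_force=12),bot.read_ee_pos(),bot.read_t())
f0=bot.read_force(); bot.grip(0)
print(bot.read_width(),np.round(f0,1),np.round(bot.read_force(),1),bot.read_finger_force(),bot.read_ee_pos())
```

```text
False [494.85240861  96.03436275 123.63906733] 8.4
0.4701800517646178 [-0.2 -0.2 -0. ] [-1.4  0.   0. ] 0.0 [494.61182784  95.86238797 123.07276205]
```

Run:
```python
from h import *
a,p=snap('wrist'); b,q=snap('side')
print(proj(q,[494,96,129]))
for d in bot.cut_out('cover_handle','side'): print(d['conf'],d['xy'],d['mask'].sum())
cv2.imwrite('pics/c1.png',np.hstack([cv2.resize(a[:,:,::-1],None,fx=.78,fy=.78),cv2.resize(b[130:250,180:340,::-1],(399,299),interpolation=cv2.INTER_CUBIC)]))
```

```text
[[229.93198754 181.93725111]]
0.96 [274.8, 174.0] 3456Traceback (most recent call last):
  File "<stdin>", line 5, in <module>
    return _nx.concatenate(arrs, 1, dtype=dtype, casting=casting)
           ~~~~~~~~~~~~~~~^^^^^^^^^^^^^^^^^^^^^^^^^^^^^^^^^^^^^^^
ValueError: all the input array dimensions except for the concatenation axis must match exactly, but along dimension 0, the array at index 0 has size 300 and the array at index 1 has size 299
```

Run:
```python
from h import *
a,p=snap('wrist'); b,q=snap('side'); 
cv2.imwrite('pics/c1.png',np.hstack([cv2.resize(a[:,:,::-1],(400,300)),cv2.resize(b[130:250,180:340,::-1],(400,300),interpolation=cv2.INTER_CUBIC)]))
s=1.5625; w=tuple(np.load('p2.npy',allow_pickle=True)); t=cam('top')
uvs=[(w,np.array([394,318.5])/s),(q,np.array([361.5/1.56,60+183/1.56])),(t,np.array([378/1.56,60+218/1.56]))]
def tri(sel):
    A=np.zeros((3,3)); B=np.zeros(3)
    for P,uv in sel:
        V=P[2]; o=-V[:3,:3].T@V[:3,3]; d=topl(P,uv,0)[0]-o; d/=np.linalg.norm(d); M=np.eye(3)-np.outer(d,d); A+=M; B+=M@o
    return np.linalg.solve(A,B)
for sel in(uvs,uvs[:2],uvs[1:],[uvs[0],uvs[2]]):
    X=tri(sel); print(X.round(1),[ (proj(P,X)[0]-uv).round(1) for P,uv in uvs])
```

```text
[493.   94.8 144.8] [array([-0.8,  1.7]), array([-2. ,  0.5]), array([ 0.7, -0.7])]
[494.7  94.1 143.7] [array([-1.3,  2.6]), array([-1.4,  0.6]), array([ 0.9, -1.3])]
[494.   94.  146.2] [array([-1.4,  2.7]), array([-1.6,  0. ]), array([ 0.9, -1.1])]
[490.8  96.5 143.7] [array([0.3, 0. ]), array([-3. ,  0.9]), array([0.2, 0. ])]
```

View pics/c1.png

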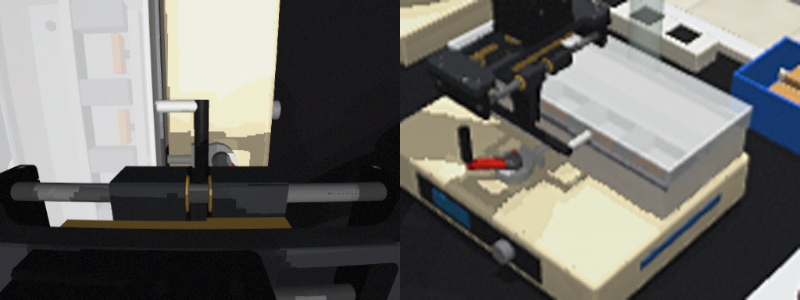

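The bar is about 15 mm higher than for a closed cover, so the fingers closed under it and the cover starts slightly open. I'll probe its height from above before gripping.

Run:
```python
from h import *
bot.grip(28); e=bot.read_ee_pos()
bot.move_straight([494.3,95.8,185],120); bot.grip(0)
bot.move_straight([494.3,95.8,168],60)
h=bot.move_straight([494.3,95.8,130],25,max_force=3); z=bot.read_ee_pos(); print(h,z,bot.read_force(),'bar centre z',z[2]-11-6)
bot.move_straight([494.3,95.8,180],120); bot.grip(28)
zc=z[2]-17
print(bot.move_straight([494.3,95.8,zc-6],80,max_force=12))
bot.grip(0); print(bot.read_width(),np.round(bot.read_force(),1),bot.read_finger_force(),bot.read_ee_pos(),bot.read_t())
```

```text
False [494.40181965  95.85592754 130.16527998] [0.25521626 1.24408611 0.24408091] bar centre z 113.16527998119315
False
10.661650803153387 [-5.8  3.6  1.3] 29.98297244310379 [491.89733555  95.70162644 106.5788913 ] 16.625
```

Run:
```python
from h import *
bot.grip(28); e=bot.read_ee_pos(); print(e,bot.read_width())
a,p=snap('wrist'); b,q=snap('side'); 
cv2.imwrite('pics/c2.png',np.hstack([cv2.resize(a[:,:,::-1],(400,300)),cv2.resize(b[100:250,150:350,::-1],(400,300),interpolation=cv2.INTER_CUBIC)]))
```

```text
[494.41265791  95.77296482 107.20888457] 27.84320613818851
```

View pics/c2.png

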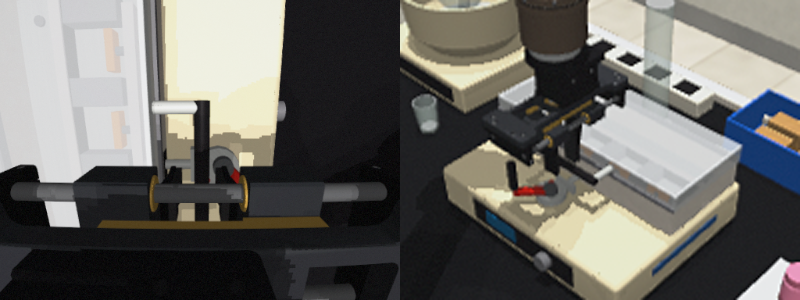

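Run:
```python
from h import *
s=1.5625; w=tuple(np.load('p2.npy',allow_pickle=True)); t=cam('top'); q=cam('side'); w2=cam('wrist')
uvs=[(w,np.array([325,320])/s),(q,np.array([248.5,190])),(t,np.array([411/1.56,60+219/1.56])),(w2,np.array([260,131]))]
def tri(sel):
    A=np.zeros((3,3)); B=np.zeros(3)
    for P,uv in sel:
        V=P[2]; o=-V[:3,:3].T@V[:3,3]; d=topl(P,uv,0)[0]-o; d/=np.linalg.norm(d); M=np.eye(3)-np.outer(d,d); A+=M; B+=M@o
    return np.linalg.solve(A,B)
for k in([0,1,2,3],[0,1],[1,2],[0,2],[1,3],[0,3],[2,3]):
    X=tri([uvs[i] for i in k]); print(k,X.round(1),[ (proj(P,X)[0]-uv).round(1) for P,uv in uvs])
# known things: fingertip/TCP in side, tub corners, knob
print(proj(q,[494,96,96]),proj(q,[551+122,95,115]))
v=w2[2]; print((-v[:3,:3].T@v[:3,3]).round(), v[2,:3].round(2))
a,_=snap('wrist','c2w'); b,_=snap('side','c2s')
cv2.imwrite('pics/c3.png',np.hstack([cv2.resize(a[100:280,180:340,::-1],None,fx=2.5,fy=2.5,interpolation=cv2.INTER_CUBIC),cv2.resize(b[140:230,180:260,::-1],None,fx=5,fy=5,interpolation=cv2.INTER_CUBIC)]))
```

```text
[0, 1, 2, 3] [492.6  30.9 140. ] [array([-0. , -0.5]), array([-2.1, -0.1]), array([ 0.8, -1.6]), array([ 0.8, -2.4])]
[0, 1] [496.2  29.5 137.1] [array([-0.6,  1.2]), array([-0.7,  0.4]), array([ 1.2, -2.8]), array([-5.7, -5.3])]
[1, 2] [491.7  29.8 140.8] [array([-0.9, -0.9]), array([-2. ,  0.1]), array([ 1.2, -1.3]), array([ 2.8, -4.4])]
[0, 2] [487.9  33.9 156.5] [array([-0.1, -0. ]), array([-4.3, -4.5]), array([-0., -0.]), array([11.2,  5.1])]
[1, 3] [495.1  30.  138.9] [array([-0.4,  0.9]), array([-1.1, -0. ]), array([ 1.1, -2.4]), array([-3.6, -4.1])]
[0, 3] [492.9  31.7 142.2] [array([0.3, 0.2]), array([-2.2, -0.9]), array([ 0.6, -1.7]), array([ 0.5, -0.7])]
[2, 3] [490.   33.3  92.5] [array([  6.2, -11. ]), array([-3.1, 13.3]), array([-0.3, -0.6]), array([ 2.8, -1.1])]
[[230.51219782 191.04561517]] [[273.56876665 158.25660619]]
[496.  26. 288.] [-0.    0.25 -0.97]
```

View pics/c3.png

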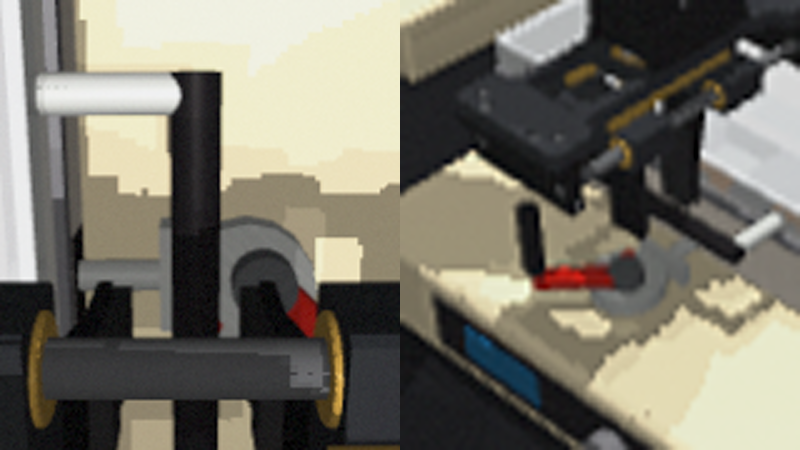

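Run:
```python
from h import *
q=cam('side'); t=cam('top'); w=tuple(np.load('p2.npy',allow_pickle=True)); O=np.array([551,95,0])
S=lambda x,y,z:O+RX*x+RY*y+Z*z
print('front right corner bottom/top',proj(q,[S(-140,-175,0),S(-140,-175,75)]),'seen 257.7,260 / 258.3,241.4')
print('front left top',proj(q,[S(-140,175,75)]),'seen',270/1.56,60+200/1.56)
print('cover corners FR top',proj(q,[S(-22,-166,143)]),'seen',446/1.56,60+222/1.56, 'FL',proj(q,[S(-22,166,143)]),'seen',312/1.56,60+137/1.56)
print('top cam: front corners',proj(t,[S(-140,175,75),S(-140,-175,75)]),'seen',[297/1.56,60+262/1.56],[467/1.56,60+254/1.56])
for n in [q,t,w]: print('bar ends',proj(n,[S(-57,-65,129),S(-57,65,129)]))
e=np.array(bot.read_ee_pos()); print(e); print('finger tip front',proj(q,[e+[-21,0,-11],e+[21,0,-11]]))
```

```text
front right corner bottom/top [[257.56625288 265.36619151]
 [257.63536859 246.4415011 ]] seen 257.7,260 / 258.3,241.4
front left top [[169.72239094 184.13667583]] seen 173.07692307692307 188.2051282051282
cover corners FR top [[286.63388913 199.91583749]] seen 285.8974358974359 202.3076923076923 FL [[199.78230138 149.33332679]] seen 200.0 147.82051282051282
top cam: front corners [[190.34726404 226.91745477]
 [300.03671767 222.68816783]] seen [190.3846153846154, 227.94871794871796] [299.35897435897436, 222.82051282051282]
bar ends [[247.85440382 192.95596013]
 [214.33276    172.36892741]]
bar ends [[264.87742829 197.87275067]
 [222.19168779 199.54463263]]
bar ends [[207.85562492 203.84161556]
 [293.78089678 201.8980417 ]]
[494.29526778  95.77037524 107.15579142]
finger tip front [[225.08578892 194.6266236 ]
 [236.07330222 187.43763901]]
```

Run:
```python
from h import *
print(bot.tip_reach)
e=np.array(bot.read_ee_pos())
bot.move_straight(list(e+Z*60),120); bot.grip(0); 
bot.move_straight([494.3,95.8,135],60)
print(bot.read_force(),bot.move_straight([494.3,95.8,100],20,max_force=3),bot.read_ee_pos(),bot.read_force(),bot.read_t())
```

```text
11.0
[-0.54953939  0.4082191   0.5255235 ] True [494.1272822   95.73708965 117.10932082] [-1.06557639  0.03204832  3.73831261] 20.5583
```

Run:
```python
from h import *
a,p=snap('wrist','d_w'); b,q=snap('side','d_s'); t,_=snap('top','d_t')
cv2.imwrite('pics/d1.png',np.hstack([cv2.resize(a[60:260,160:360,::-1],(400,400),interpolation=cv2.INTER_CUBIC),cv2.resize(b[130:230,170:270,::-1],(400,400),interpolation=cv2.INTER_CUBIC)]))
```

```text
(no output)
```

View pics/d1.png

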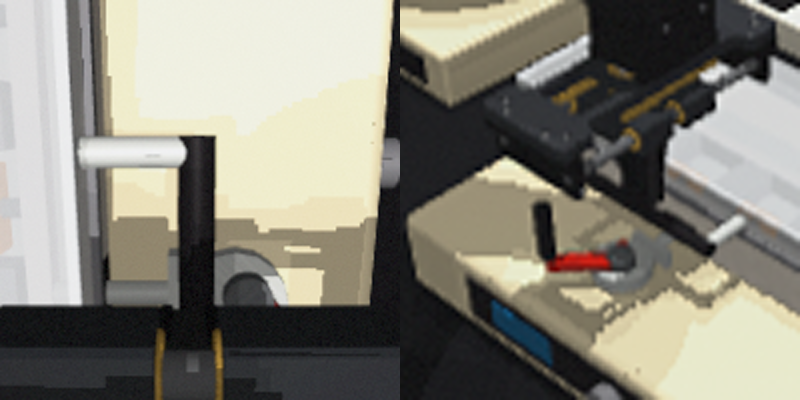

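The side view (right panel) shows the closed fingertips resting on the bar at (660,205), but the reading puts the tips at z=106 and the bar top should be at 135. I'll check the tip height against the deck (75) and the bench (0).

Run:
```python
from h import *
r=[3.1416,0,-np.pi/2+YAW]
bot.move_straight([494.3,95.8,150],120)
bot.move_pose([445,0,125],r)
print('deck',bot.move_straight([445,0,60],40,max_force=4),bot.read_ee_pos(),bot.read_force())
bot.move_straight([445,0,125],150)
bot.move_pose([420,-122,60],r)
print('bench',bot.move_straight([420,-122,-15],40,max_force=4),bot.read_ee_pos(),bot.read_force(),bot.read_t())
bot.move_straight([420,-122,100],150)
```

```text
deck False [4.45152648e+02 5.86882923e-02 6.01974650e+01] [ 0.46382831 -0.68249483  1.51188562]
bench False [ 420.15742681 -121.97787745  -14.8280986 ] [ 0.49732586 -0.25483675  0.25027528] 26.6583
```

Run:
```python
from h import *
s=1.5625; w=tuple(np.load('p1.npy',allow_pickle=True))
X=topl(w,np.array([[305,123],[512,187],[408,204]])/s,0); print(X.round(1),np.linalg.norm(X[0]-X[1]))
print('top says', [361,-405],[363,-165])
r=[3.1416,0,-np.pi/2+YAW]
bot.move_pose([420,-122,10],r)
print('bench',bot.move_straight([420,-122,-45],30,max_force=4),bot.read_ee_pos(),bot.read_force(),bot.read_t())
bot.move_straight([420,-122,60],150)
```

```text
[[ 367.  -406.8    0. ]
 [ 366.6 -166.2    0. ]
 [ 418.7 -273.4    0. ]] 240.61364157943387
top says [361, -405] [363, -165]
bench True [ 419.89841339 -122.01688107  -17.79617383] [-0.93136018  0.64849782  6.39095885] 29.0417
```

The fingertips are really at TCP z+18, about 29 mm shorter than stated: the bar top and the bench both give this, while the camera calibration holds. I'll use that offset from here on.

```bash
cat >> h.py <<'E'
TIP=17.8  # fingertip z = TCP z + TIP (measured)
G=TIP+19  # grasp point z = TCP z + G
DOWN=lambda y:[3.1416,0,y]
E
python3 - <<'E'
from h import *
r=DOWN(-np.pi/2+YAW); y=95.8; x=492.3
bot.grip(30)
bot.move_pose([x,y,165],r)
print(bot.move_straight([x,y,129-17-TIP],100,max_force=10),bot.read_ee_pos())
bot.grip(0); e=np.array(bot.read_ee_pos()); print(bot.read_width(),np.round(bot.read_force(),1),bot.read_finger_force(),e,bot.read_t())
E
```

```text
False [492.79680847  95.7347359   94.61205897]
10.828172602515021 [-4.4  2.   4.7] 29.997652173042297 [491.57067713  95.77687423  94.48133706] 32.85
```

Run:
```python
from h import *
r=DOWN(-np.pi/2+YAW); bar=np.array([491.2,95.8,129.]); hinge=bar+RX*179-Z*14; off=np.array([0,0,-17-TIP])
for k,t in enumerate(np.linspace(0,np.pi/2,13)[1:]):
    bot.move_straight(list(handle(t,hinge)+off),90)
    f=np.array(bot.read_force()); print(round(t,2),f.round(1),bot.read_width().__round__(1))
    if np.linalg.norm(f)>45: break
bot.hold(.3); f=bot.read_force(); print(np.round(f,1),bot.read_ee_pos(),handle(t,hinge)+off,bot.read_t())
```

```text
0.13 [-1.1  0.4  0.8] 11.0
0.26 [-1.6  0.8  0.3] 10.8
0.39 [-4.4  2.2  3. ] 10.9
0.52 [-6.1  2.9  4.1] 11.2
0.65 [-10.5   3.9   8.1] 10.8
0.79 [-12.4   3.5  10.9] 11.2
0.92 [-10.6   2.6  12.5] 10.7
1.05 [-6.7  2.3  9.7] 11.3
1.18 [-3.9  1.9  6.4] 11.1
1.31 [-1.2  1.8  4.6] 11.0
1.44 [1.3 2.1 4.1] 11.4
1.57 [2.1 2.  3.9] 10.7
[2.1 3.1 4.7] [684.80609426 100.36584514 259.90295463] [684.15329588 100.0456575  259.2       ] 38.05
```

```bash
cat >> h.py <<'E'
def knob(th,C,R=50): return C+R*(-np.sin(th)*RX-np.cos(th)*RY)
E
python3 - <<'E'
from h import *
e=np.array(bot.read_ee_pos()); bot.grip(34); bot.move_straight(list(e+Z*50),120)
b,q=snap('side'); bar=np.array([491.2,95.8,129.]); hinge=bar+RX*179-Z*14
for t in(1.4,1.57,1.75): print(t,proj(q,handle(t,hinge)-RY*63)[0].round(1))
C=np.array([470.,95,93.]); th=2.27; k=knob(th,C); psi=np.pi/2-th+YAW
bot.move_pose([k[0]-60,k[1]+40,330],DOWN(psi)); bot.move_pose([k[0],k[1],160],DOWN(psi))
a,p=snap('wrist','e_w'); b,q=snap('side','e_s')
for d in bot.cut_out('cover','side'): print(d['conf'],d['xy'],d['mask'].sum())
cv2.imwrite('pics/e1.png',np.hstack([cv2.resize(a[:,:,::-1],(400,300)),cv2.resize(b[70:250,140:380,::-1],(400,300),interpolation=cv2.INTER_CUBIC)]))
print(bot.read_t(),bot.read_ee_pos())
E
```

```text
1.4 [288.2 114.1]
1.57 [295.4 109.8]
1.75 [302.5 107.3]
0.94 [278.7, 133.8] 4872
41.5333 [432.09723507 127.3881464  161.7081172 ]
```

View pics/e1.png

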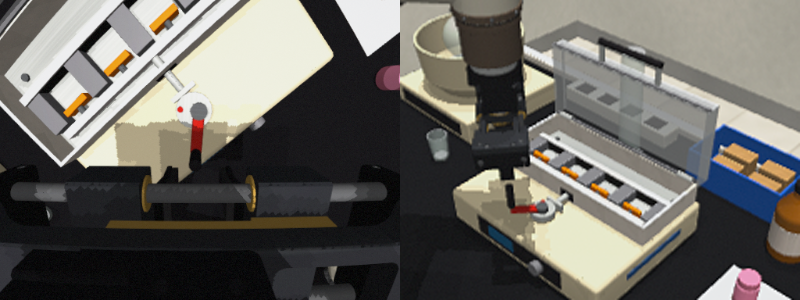

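The cover is upright: the bar's right end is at (663,70), which matches the 90° projection. All four pockets are empty and the lever is lined up between the fingers at (196,150).

Run:
```python
from h import *
C=np.array([470.,95,93.]); th=2.27; k=knob(th,C)
print(bot.move_straight(list(k),100,max_force=10)); bot.grip(0)
e=np.array(bot.read_ee_pos()); print(bot.read_width(),np.round(bot.read_force(),1),e,k)
for t in np.linspace(2.27,0,11)[1:]:
    bot.move_straight(list(knob(t,C)),110,rot=DOWN(np.pi/2-t+YAW))
    f=np.array(bot.read_force()); print(round(t,2),f.round(1),round(bot.read_width(),1))
    if np.linalg.norm(f)>50: break
print(bot.read_ee_pos(),knob(t,C),bot.read_t())
```

```text
False
12.309888136009002 [2.6 3.  0.8] [432.39956864 127.47735052  93.6212341 ] [431.03360064 126.33081105  93.        ]
2.04 [2.  1.5 3.1] 12.0
1.82 [3.  1.4 3.3] 12.0
1.59 [3.7 0.9 4. ] 12.1
1.36 [3.2 1.8 4.1] 11.9
1.14 [4.4 2.7 4.4] 12.0
0.91 [3.7 2.9 4.8] 12.5
0.68 [3.8 3.5 5.5] 12.3
0.45 [1.5 5.8 5.3] 11.9
0.23 [1.8 6.1 7. ] 12.1
0.0 [-0.6  5.3  8.7] 12.4
[469.99676852  45.64595354  93.14500541] [471.09991127  45.01209951  93.        ] 46.6333
```

Run:
```python
from h import *
e=np.array(bot.read_ee_pos()); bot.grip(34); bot.move_straight([e[0],e[1],200],150)
bot.move_pose([580,95,280],DOWN(YAW)); a,p=snap('wrist','f_w'); np.save('p3.npy',np.array(p,dtype=object),allow_pickle=True)
bot.move_pose([440,-200,290],DOWN(-2.85)); b,q=snap('wrist','f_v'); np.save('p4.npy',np.array(q,dtype=object),allow_pickle=True)
s,_=snap('side','f_s')
print(bot.read_t())
for d in bot.cut_out('vial1_mid','wrist'): print(d['conf'],d['xy'],d['mask'].sum(),topl(q,d['xy'],40).round())
cv2.imwrite('pics/f1.png',np.hstack([cv2.resize(a[:,:,::-1],(400,300)),cv2.resize(b[:,:,::-1],(400,300))]))
```

```text
51.7667
0.97 [210.0, 164.9] 492 [[ 465. -269.   40.]]
0.88 [210.3, 195.4] 514 [[ 515. -255.   40.]]
```

View pics/f1.png

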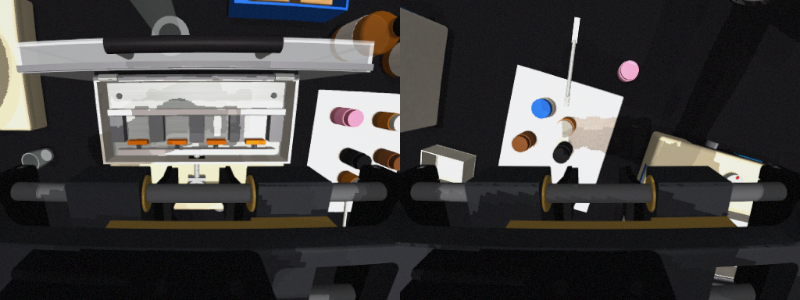

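Run:
```python
from h import *
p=tuple(np.load('p3.npy',allow_pickle=True)); a=cv2.imread('pics/f_w.png')
hsv=cv2.cvtColor(a,cv2.COLOR_BGR2HSV); m=((hsv[:,:,0]>5)&(hsv[:,:,0]<20)&(hsv[:,:,1]>200)&(hsv[:,:,2]>180)).astype(np.uint8); m[:160]=0; m[200:]=0; m[:,:150]=0; m[:,360:]=0
n,l,st,c=cv2.connectedComponentsWithStats(m)
for i in range(1,n):
    if st[i,4]>30: print(st[i],c[i].round(1),topl(p,c[i],90).round(1), topl(p,[c[i][0],st[i,1]],95).round(1))
cv2.imwrite('pics/f2.png',np.vstack([cv2.resize(a[90:215,110:390],(700,312),interpolation=cv2.INTER_CUBIC),cv2.resize(cv2.imread('pics/f_v.png')[70:250,100:300],(320,288),interpolation=cv2.INTER_CUBIC)[:, :].copy() if 0 else np.hstack([cv2.resize(cv2.imread('pics/f_v.png')[80:240,110:310],(350,280),interpolation=cv2.INTER_CUBIC),cv2.resize(cv2.imread('pics/f_s.png')[220:340,250:400],(350,280),interpolation=cv2.INTER_CUBIC)])]))
```

```text
[315 179  25   6  90] [328.  181.1] [[565.6 -12.7  90. ]] [[569.9 -10.9  95. ]]
[164 181  24   4  94] [175.3 182.5] [[559.  207.2  90. ]] [[562.4 205.5  95. ]]
[214 180  25   5 110] [226.8 181.9] [[561.3 132.8  90. ]] [[565.4 132.3  95. ]]
[265 180  24   5 120] [276.5 182. ] [[562.8  61.5  90. ]] [[566.8  62.   95. ]]
```

View pics/f2.png

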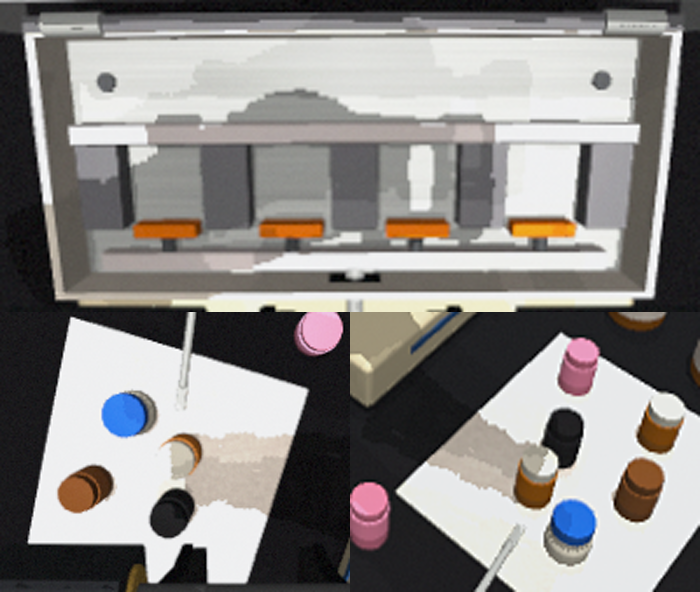

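Run:
```python
from h import *
p=tuple(np.load('p3.npy',allow_pickle=True)); 
f=lambda x,y:(110+x*280/700,90+y*125/312)
print('rail front',topl(p,[f(100,143),f(600,142)],97).round(1))
print('tub back inner top?',topl(p,[f(60,38),f(640,38)],115).round(1),'front outer',topl(p,[f(57,300),f(655,298)],115).round(1))
print('divider edges y (top z95) ',topl(p,[f(132,225),f(203,228),f(252,226),f(332,226),f(378,226),f(458,225),f(495,225),f(580,225)],95).round(1))
q=tuple(np.load('p4.npy',allow_pickle=True)); g=lambda x,y:(110+x*200/350,80+(y-312)*160/280)
print('vialA cap',topl(q,[g(178,458)],58).round(1),'body right edge',topl(q,[g(200,450)],40).round(1),'jar lid',topl(q,[g(124,415)],50).round(1),'black top',topl(q,[g(172,513)],58).round(1))
t=cam('side'); h=lambda x,y:(250+(x-350)*150/350,220+(y-312)*120/280)
print('side: A cap',topl(t,[h(540,465)],58).round(1),'B cap',topl(t,[h(664,408)],58).round(1),'jar',topl(t,[h(574,522)],50).round(1),'black',topl(t,[h(565,423)],58).round(1))
```

```text
rail front [[609.8 237.5  97. ]
 [616.  -36.8  97. ]]
tub back inner top? [[664.5 247.5 115. ]
 [670.6 -45.3 115. ]] front outer [[524.3 261.7 115. ]
 [532.4 -71.1 115. ]]
divider edges y (top z95)  [[563.3 223.3  95. ]
 [562.4 182.8  95. ]
 [564.1 154.9  95. ]
 [565.  109.6  95. ]
 [565.6  83.6  95. ]
 [567.1  38.4  95. ]
 [567.6  17.4  95. ]
 [568.7 -31.2  95. ]]
vialA cap [[ 458.1 -264.8   58. ]] body right edge [[ 448.6 -248.9   40. ]] jar lid [[ 435.8 -322.2   50. ]] black top [[ 509.6 -257.4   58. ]]
side: A cap [[ 457.7 -271.1   58. ]] B cap [[ 602.2 -324.1   58. ]] jar [[ 433.7 -326.3   50. ]] black [[ 516.2 -261.2   58. ]]
```

Top crop: the orange pads are at (167,229), (291,229), (417,228) and (543,228), and all pockets are empty. The lower crops show the front vial was knocked and now stands at (183,455), between the jar (124,415) and the black look-alike (172,513). I'll re-measure it from directly above and pick it up with the fingers closing diagonally.

```bash
cat >> h.py <<'E'
def locate(near,psi,z=52,h=150):
    d=np.array([np.cos(psi),np.sin(psi)]); t=np.array(near)-66*d*0.9
    bot.move_pose([t[0],t[1],h],DOWN(psi)); bot.hold(.1); im,p=snap('wrist'); best=None
    for o in bot.cut_out('vial1_mid','wrist'):
        m=o['mask'].astype(np.uint8); (cx,cy),r=cv2.minEnclosingCircle(cv2.findNonZero(m)); X=topl(p,[cx,cy],z)[0]; Y=topl(p,o['xy'],z)[0]
        print('  ',round(o['conf'],2),o['xy'],X.round(1),Y.round(1),round(r,1))
        if np.linalg.norm(Y[:2]-near)<25: best=Y
    return im,p,best
E
python3 - <<'E'
from h import *
im,p,b=locate([458,-267],-2.48); cv2.imwrite('pics/g_w.png',im[:,:,::-1])
# refine: hue-based amber+white crop around
uv=proj(p,[458,-267,58])[0]; print(uv,b,bot.read_t())
x,y=uv.astype(int); cv2.imwrite('pics/g1.png',cv2.resize(im[max(0,y-60):y+60,x-80:x+80,::-1],(640,480),interpolation=cv2.INTER_CUBIC)); print('crop origin',x-80,max(0,y-60))
E
```

```text
0.93 [251.4, 131.1] [ 460.4 -268.3   52. ] [ 463.4 -268.6   52. ] 17.7
   0.87 [230.1, 172.5] [ 514.2 -262.4   52. ] [ 512.2 -260.    52. ] 19.8
   0.82 [402.9, 74.4] [ 324.2 -183.7   52. ] [ 324.2 -183.1   52. ] 31.3
[255.84690332 128.1267841 ] [ 463.37425711 -268.64829492   52.        ] 52.6917
crop origin 175 68
```

View pics/g1.png

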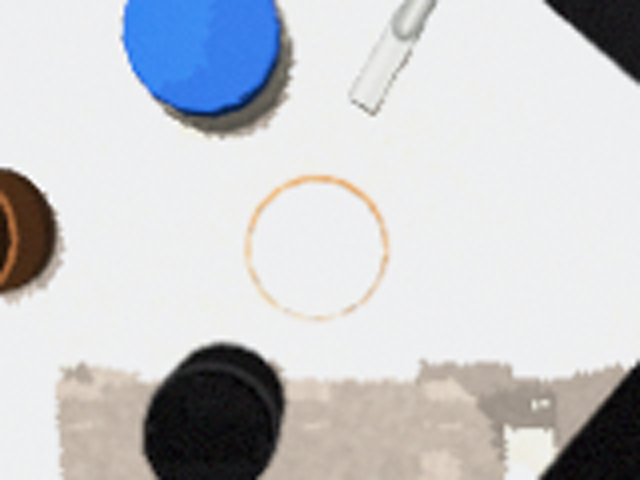

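The amber ring is the shoulder of the front vial, centred at (317,247) in the crop and 36 px across, which fits a 38 mm vial. The jar is at (200,35) and the black look-alike at (215,420).

Run:
```python
from h import *
p=cam('wrist'); o=np.array([175,68])
A=topl(p,np.array([317,247])/4+o,44)[0]; J=topl(p,np.array([202,30])/4+o,50)[0]; B=topl(p,np.array([208,430])/4+o,58)[0]; print(A.round(1),J.round(1),B.round(1))
assert abs(A[0]-459)<10 and abs(A[1]+268)<10
psi=-2.48; bot.grip(52)
bot.move_pose([A[0],A[1],70],DOWN(psi))
print(bot.move_straight([A[0],A[1],25-TIP],80,max_force=6),bot.read_ee_pos()); bot.grip(20)
print(bot.read_width(),bot.read_finger_force(),bot.read_ee_pos(),np.round(bot.read_force(),1))
bot.move_straight([A[0],A[1],150],150); bot.hold(.1); print(bot.read_width(),np.round(bot.read_force(),1),bot.read_t())
```

```text
[ 460.5 -266.8   44. ] [ 435.7 -322.6   50. ] [ 515.3 -260.8   58. ]
False [ 461.06897657 -266.95352598    7.68890766]
37.70263276118497 30.000478327274323 [ 460.74928644 -266.91739922    7.62710306] [0.1 0.5 2.4]
37.28337638515604 [-0.3 -0.4 -1.8] 56.3833
```

```bash
cat >> h.py <<'E'
P={2:np.array([589.3,61.9]),3:np.array([587.7,133.9])}
def place(k):
    x,y=P[k]; psi=-np.pi+YAW
    bot.move_pose([x,y,180],DOWN(psi)); bot.move_straight([x,y,110],120)
    h=bot.move_straight([x,y,80.5],30,max_force=5); e=np.array(bot.read_ee_pos()); print('place',h,e,np.round(bot.read_force(),1))
    return h,e
E
python3 - <<'E'
from h import *
h,e=place(2)
if abs(e[2]-82.6)<2.5:
    w=bot.read_width(); bot.grip(w+10); bot.move_straight([e[0],e[1],170],120); print('released',bot.read_t())
E
```

```text
place True [588.91390504  61.80865514  82.64573794] [-0.6  0.7  4.2]
released 60.6917
```

Run:
```python
from h import *
bot.move_pose([480,-150,220],DOWN(-np.pi+YAW))
im,p,b=locate([602,-323],-np.pi+YAW); cv2.imwrite('pics/h_w.png',im[:,:,::-1])
np.save('p5.npy',np.array(p,dtype=object),allow_pickle=True)
uv=proj(p,[602,-323,44])[0]; x,y=uv.astype(int); y0=max(0,y-60); print(uv,b,x-80,y0,bot.read_t())
# shoulder ring by hue
c=im[y0:y0+120,x-80:x+80]; hsv=cv2.cvtColor(c,cv2.COLOR_RGB2HSV); m=((hsv[:,:,0]>5)&(hsv[:,:,0]<22)&(hsv[:,:,1]>70)&(hsv[:,:,2]>110))
ys,xs=np.nonzero(m); k=np.hypot(xs-80,ys-(y-y0))<27; pts=np.c_[xs[k],ys[k]].astype(np.float32); (cx,cy),r=cv2.minEnclosingCircle(pts); print(len(pts),cx,cy,r,topl(p,[cx+x-80,cy+y0],44).round(1))
cv2.imwrite('pics/h1.png',cv2.resize(c[:,:,::-1],(640,480),interpolation=cv2.INTER_CUBIC))
```

```text
0.76 [317.1, 46.2] [ 521.9 -264.3   52. ] [ 522.  -262.7   52. ] 26.3
   0.4 [485.8, 119.2] [572.2 -68.4  52. ] [584.2 -73.8  52. ] 109.6
[253.50196522 127.61661181] None 173 67 62.8667
65 79.5 63.0 17.614013671875 [[ 604.5 -324.    44. ]]
```

View pics/h1.png

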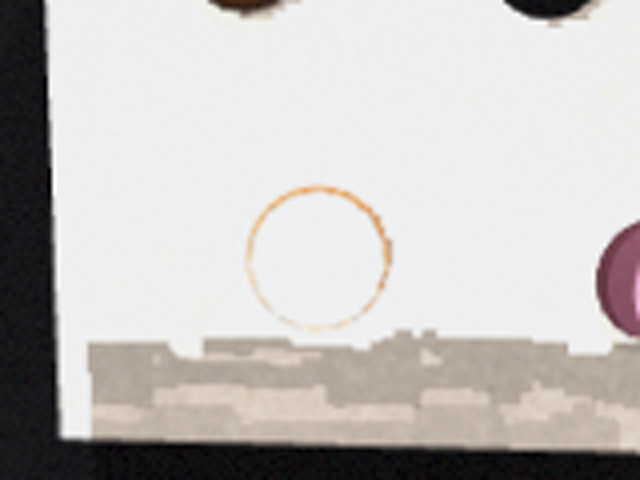

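The second amber vial's shoulder ring is at (319,257) in the crop, with nothing near it except the pink look-alike at the right edge (620,280). Picking it.

Run:
```python
from h import *
p=tuple(np.load('p5.npy',allow_pickle=True)); A=topl(p,[319/4+173,257/4+67],44)[0]; print(A)
psi=-np.pi+YAW; bot.grip(54)
bot.move_pose([A[0],A[1],70],DOWN(psi))
print(bot.move_straight([A[0],A[1],25-TIP],80,max_force=6)); bot.grip(20)
print(bot.read_width(),bot.read_finger_force(),bot.read_ee_pos())
bot.move_straight([A[0],A[1],170],150)
w=bot.read_width(); print(w)
if 35<w<40:
    bot.move_pose([560,-150,180],DOWN(psi))
    h,e=place(3)
    if abs(e[2]-82.6)<2.5:
        bot.grip(w+10); bot.move_straight([e[0],e[1],170],120); print('released')
print(bot.read_t())
```

```text
[ 605.8194194  -323.71869597   44.        ]
False
37.248005073638325 30.00031739473343 [ 606.0209603 -323.7999003    7.7129516]
36.9899017791014
place True [587.36436457 133.78174884  82.69101934] [0.  0.3 4.2]
released
71.2583
```

Run:
```python
from h import *
bot.move_pose([540,97,280],DOWN(YAW)); bot.hold(.1); a,p=snap('wrist','i_w')
for o in bot.cut_out('vial1_mid','wrist'):
    print(round(o['conf'],2),o['xy'],o['mask'].sum(),topl(p,o['xy'],110)[0].round())
print('expected',proj(p,[[592,62,115],[592,134,115]]))
C=np.array([470.,95,93.]); 
bot.move_pose([470.3,45.5,170],DOWN(np.pi/2+YAW)); bot.grip(36)
print(bot.move_straight([470.3,45.5,93],100,max_force=10)); bot.grip(0); print(bot.read_width(),bot.read_ee_pos(),np.round(bot.read_force(),1))
if bot.read_width()>9:
  for t in np.linspace(0,np.pi,15)[1:]:
    bot.move_straight(list(knob(t,C)),110,rot=DOWN(np.pi/2-t+YAW))
    f=np.array(bot.read_force()); print(round(t,2),f.round(1),round(bot.read_width(),1))
    if np.linalg.norm(f)>60: break
  print(bot.read_ee_pos(),knob(t,C),bot.read_t())
```

```text
0.57 [278.4, 139.3] 769 [585.  65. 110.]
expected [[281.58646301 134.29464712]
 [225.44108101 133.12701717]]
False
12.561843973669907 [470.17216963  45.5023358   93.16816008] [-1.2  0.6  2.2]
0.22 [ 2.6  0.1 -0.9] 12.1
0.45 [ 2.4  1.6 -0.3] 12.0
0.67 [ 2.6  1.4 -0.4] 12.1
0.9 [ 2.6  0.1 -0.3] 12.3
1.12 [ 4.9 -0.2 -0.4] 12.2
1.35 [ 4.4 -1.8  0.9] 12.1
1.57 [ 4.4 -3.8  0.6] 12.5
1.8 [ 4.3 -4.1  1.5] 11.9
2.02 [ 2.3 -6.3  5.3] 11.8
2.24 [-0.6 -5.3  8.7] 12.1
2.47 [-6.6 -2.7 12.1] 12.1
2.69 [-9.6  1.7 12.5] 12.3
2.92 [-9.5  5.7 10.7] 12.0
3.14 [-7.3  6.9  8.8] 12.1
[466.15876444 145.67931876  93.07649829] [468.90008873 144.98790049  93.        ] 82.8167
```

```bash
cat >> h.py <<'E'
def leverang(tag):
    bot.move_pose([531,95,200],DOWN(-np.pi+YAW)); bot.hold(.2); im,p=snap('wrist',tag)
    hsv=cv2.cvtColor(im,cv2.COLOR_RGB2HSV); m=(((hsv[:,:,0]<6)|(hsv[:,:,0]>172))&(hsv[:,:,1]>150)&(hsv[:,:,2]>70)).astype(np.uint8)
    n,l,st,c=cv2.connectedComponentsWithStats(m)
    for i in range(1,n):
        if st[i,4]<6: continue
        X0=topl(p,c[i],99)[0]
        if np.linalg.norm(X0[:2]-[470,95])>80: continue
        ys,xs=np.nonzero(l==i); X=topl(p,np.c_[xs,ys].astype(float),99 if st[i,4]>60 else 87)[:,:2]
        S=np.c_[(X-[470,95])@RX[:2],(X-[470,95])@RY[:2]]
        if st[i,4]>60:
            box=cv2.minAreaRect(S.astype(np.float32)); v,w=np.linalg.eigh(np.cov(S.T)); d=w[:,1]; d*=np.sign(d[1])
            cs=[ (round(b,0),S[np.abs(S[:,1]-b)<2].mean(0).round(1)) for b in np.linspace(S[:,1].min()+3,S[:,1].max()-3,5)]
            print('lever n',st[i,4],'mean',S.mean(0).round(1),'dir',d.round(3),'theta',round(np.arctan2(-d[0],-d[1])%(2*np.pi),3),[tuple(b[1]) for b in cs],box)
        else: print('dot',st[i,4],S.mean(0).round(1))
    return p
E
python3 - <<'E'
from h import *
C=np.array([470.,95,93.])
bot.move_straight(list(knob(np.pi+.065,C)),60); bot.hold(.2); e=np.array(bot.read_ee_pos()); print(e,np.round(bot.read_force(),1))
bot.grip(36); print(bot.read_ee_pos()); bot.move_straight([e[0],e[1],190],150)
leverang('j_w'); print(bot.read_t())
E
```

```text
[469.65629466 145.86885994  93.13309506] [-6.4  7.5  8.3]
[472.10731462 144.8549274   92.93483793]
lever n 466 mean [ 1.  28.4] dir [-0.011  1.   ] theta 3.13 [(np.float64(1.0), np.float64(12.2)), (np.float64(0.6), np.float64(21.4)), (np.float64(1.0), np.float64(29.9)), (np.float64(1.0), np.float64(38.3)), (np.float64(1.1), np.float64(46.4))] ((1.0315065383911133, 29.80609893798828), (12.26806354522705, 40.433685302734375), 0.14357613027095795)
dot 24 [24.3  0.2]
86.325
```

Run:
```python
from h import *
bot.move_pose([540,97,280],DOWN(YAW)); bot.hold(.1); a,p=snap('wrist','k_w')
for o in bot.cut_out('vial1_mid','wrist'): print(round(o['conf'],2),o['xy'],o['mask'].sum(),topl(p,o['xy'],110)[0].round())
exp=proj(p,[[594,62,133],[592,134,133]]); print('cap exp',exp)
hsv=cv2.cvtColor(a,cv2.COLOR_RGB2HSV); m=((hsv[:,:,0]>5)&(hsv[:,:,0]<22)&(hsv[:,:,1]>90)&(hsv[:,:,2]>90)).astype(np.uint8)
n,l,st,c=cv2.connectedComponentsWithStats(m)
for i in range(1,n):
    if st[i,4]>15: print(st[i],c[i].round(),topl(p,c[i],100)[0].round())
r=DOWN(-np.pi/2+YAW); bar=np.array([491.2,95.8,129.]); hinge=bar+RX*179-Z*14; off=np.array([0,0,-17-TIP])
h=handle(np.pi/2,hinge)+off; bot.grip(34)
bot.move_pose([620,98,330],r); bot.move_pose(list(h+Z*60),r)
print(bot.move_straight(list(h),90,max_force=8),bot.read_ee_pos(),h); bot.grip(0); print(bot.read_width(),bot.read_ee_pos(),np.round(bot.read_force(),1),bot.read_t())
```

```text
0.91 [462.3, 181.9] 813 [ 534. -198.  110.]
0.75 [282.7, 132.3] 702 [594.  60. 110.]
cap exp [[283.15043249 133.42609848]
 [223.90322935 133.86481338]]
[484   0  28  39 725] [497.  19.] [ 749. -215.  100.]
[214 117  28  35 253] [231. 141.] [581. 128. 100.]
[267 117  26  35 250] [276. 141.] [582.  67. 100.]
[162 143  29   7 187] [176. 146.] [573. 203. 100.]
[317 142  29   7 190] [331. 145.] [578.  -7. 100.]
[503 174   9  21  34] [506. 184.] [ 530. -278.  100.]
[219 212  20   1  20] [228. 212.] [480. 132. 100.]
[227 222  17   1  17] [235. 222.] [465. 122. 100.]
[178 227   7  43 148] [180. 249.] [419. 205. 100.]
[323 226   8  44 168] [327. 248.] [425. -17. 100.]
False [684.46550498 100.09291443 260.27704225] [684.15329588 100.0456575  259.2       ]
10.731281347732784 [684.44236481 100.06929802 259.47272288] [0.3 1.3 0.8] 92.55
```

Both vials stand in pockets 2 and 3 and the pads have moved back about 12 mm. The bar was still at the upright position. Lowering to 30°.

Run:
```python
from h import *
r=DOWN(-np.pi/2+YAW); bar=np.array([491.2,95.8,129.]); hinge=bar+RX*179-Z*14; off=np.array([0,0,-17-TIP])
T=np.pi/6
for t in np.linspace(np.pi/2,T,10)[1:]:
    bot.move_straight(list(handle(t,hinge)+off),90)
    f=np.array(bot.read_force())
    if np.linalg.norm(f)>40: print('stop',t,f); break
bot.hold(.3); e=np.array(bot.read_ee_pos()); b=e-off-hinge; 
ang=np.arctan2(b[2],-(b@RX))-np.arctan2(14,179); print(f.round(1),e,handle(T,hinge)+off,'angle',np.degrees(ang),'R',np.hypot(b[2],b@RX),bot.read_width())
```

```text
[ 3.   3.9 -5.3] [522.15965697  96.67181014 181.18353548] [522.17395551  96.48153698 181.82435565] angle 29.829251992271725 R 179.19307363828503 11.078021751240042
```

Run:
```python
from h import *
e=np.array(bot.read_ee_pos()); bot.grip(30); bot.move_straight([e[0],e[1],300],120); bot.move_pose([420,-120,320],DOWN(-np.pi/2))
im,q=snap('side','l_s'); bar=np.array([491.2,95.8,129.]); hinge=bar+RX*179-Z*14
b0=cv2.imread('pics/f_s.png')[:,:,::-1]
# template check: dark bar pixels along predicted line for various angles
g=im.sum(2).astype(float)
res=[]
for deg in range(16,46,2):
    h=handle(np.radians(deg),hinge); pts=proj(q,[h+RY*y for y in np.linspace(-50,50,21)])
    res.append((deg,round(min(np.mean([g[int(round(v+dy)),int(round(u+dx))] for u,v in pts]) for dy in(0,) for dx in(0,)))))
print(res)
for o in bot.cut_out('cover_handle','side'): print(o['conf'],o['xy'],o['mask'].sum())
print(proj(q,handle(np.pi/6,hinge)),bot.read_t())
for v in [1]:
    for o in bot.cut_out('vial1_mid','side'): print('vial',round(o['conf'],2),o['xy'])
print(proj(q,[[594,62,104],[592,134,104]]))
```

```text
[(16, 214), (18, 221), (20, 221), (22, 194), (24, 232), (26, 360), (28, 319), (30, 75), (32, 75), (34, 91), (36, 79), (38, 62), (40, 83), (42, 96), (44, 161)]
0.82 [289.8, 166.0] 1264
0.31 [220.3, 193.4] 251
[[236.048143   151.00586567]] 99.15
vial 0.71 [337.4, 276.6]
vial 0.66 [257.7, 304.4]
vial 0.64 [266.3, 172.1]
[[263.84685591 177.72989318]
 [245.62179384 167.55188477]]
```

```bash
python3 -c "
from workcell import bot
print(bot.finish_job())"
```

```text
the job is handed in; nothing more can be done
None
```

I handed the job in at about 99 s: both amber vials stand gripped in pockets 2 and 3, the cam lever is at its high point (measured 3.13 rad), and the cover is at about 30° (29.8° by the gripper, not confirmed on camera).

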